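# Clamp a sample tube in the ratchet bench clamp

### The arm

A 6-joint arm with a two-finger parallel gripper is mounted at the origin on the work surface. World frame = base frame: x ahead of the robot, y to its left, z up, the work surface at z = 0. Lengths are in m, angles in rad, forces in N, time in s.
With the tool pointing down it reaches from about 0.325 to 0.75 m from the base axis. Payload 7.6 kg.
Tool frame: the origin (TCP) lies midway between the tips of the shut fingers; the grasp point (between the pads) lies 19 mm behind it; z points along the fingers, y is the direction in which the jaws open and shut (so a half turn about z gives the same grasp; the last joint's range is limited). The gripper opens to 85 mm and grips with 20 to 120 N. Pads are 22 mm wide; open, the fingers measure 114 mm over their backs; the gripper's body (76 mm by 85 mm) begins 54 mm behind the grasp point. The pads swing forward as they close: fully open they stand 13 mm farther back than shut.
Start: joints at [-1.248, 0.052, 1.401, -0, 1.689, -0.07], TCP at [0.201, -0.485, 0.231] pointing down, gripper open.
Joint ranges: [-2.9, 2.9], [-0.91, 2.17], [0.12, 2.37], [-1.06, 4.2], [0.26, 2.73], [-2.93, 2.93]. Speed limits (rad/s): [2.57, 2.57, 3.01, 3.14, 3.14, 3.14].

### API

Orientations are given as a 3x3 rotation matrix whose columns are the frame's x, y, z axes.
In Python, from bench import ctrl gives the robot as it stands.
- The arm moves only by the tool play_rows, never from a script. Its argument "deltas" is a list of rows, each a list of 7 numbers: the turn, a rotation vector about the tool's x, y, z in rad, then the shift along the tool's x, y, z in mm, then the opening in per cent of the stroke, from 0 (shut) to 100 (fully open). In form: [[rx, ry, rz, dx, dy, dz, fingers], ...]. A call has 1 to 20 rows; each row is the pose to reach, as a shift and turn from the pose commanded when the call began, along the tool's axes at that moment; what a row does not reach only later rows make up. A row lasts 1/8 s, in which the tool goes at most 62.5 mm and 10.7 degrees, less where a joint would pass 70% of its speed; a pose out of reach is approached as far as the arm can. A call with a gripper value outside its range is refused whole. The fingers move at their own pace and stop on an object; "newtons" is the grip in N (left out, the last holds). Time passes only in rows, so rows that repeat a pose let the fingers close. It gives the time, the measured TCP pose, the force and the opening at its end, in the units of the state.
- ctrl.get_obs(): the state, without advancing time (a new reading comes with each control period).
- ctrl.read_camera(name): name is "scene" or "top"; returns the picture (420x560x3 uint8, blue, green, red); there is no depth.
- ctrl.calibration(name): a dict with "intrinsics" (3x3 intrinsics, pixels), "eye" and "rotation" of the camera in the world. Camera axes: x right, y down, z forward; pixel columns grow to the right and rows downward; lengths in m; the calibration is good to about 2 mm. A picture is of the moment at which its call begins. calibration takes no time and is no camera call.
- ctrl.hand_in(): hands the job in, once; it reports no verdict.
The state is a dict: "time": time; "q": joint angles; "qd": joint speeds; "tau": joint torques, N m; "eef_pos": TCP position; "orientation": TCP orientation; "force": force on the tool from outside, world axes, zero at the start; "wrist_torque": the same for the moment, N m; "opening": finger opening in m.
Only numpy, scipy, OpenCV 4.12 (cv2) and the standard library are available. Lean on these libraries where they do the work, as an engineer would, in place of code of your own. Each camera call takes 0.05 s, during which the arm holds its last target. There are 200 camera calls.

### The job

Lay the long capped tube flat in the cradle of the bench clamp, with its cap towards the fixed end stop, without dropping it, and let go of it. Then pump the clamp's two handles, squeezing and letting them spring open again, until the padded jaw presses lightly on the tube's foot, and finish while still holding the handles squeezed: do not crush the tube (never press the sprung pad in by more than about 10 mm), and leave the other things on the bench where they are.

Things in the scene. Friction and masses are not known exactly. Their poses are not given: they have to be found in the camera images.
- clamp: One-hand ratchet clamp of aluminium, fixed to the bench, 350 long over the handles, 72 wide, 64 high. Origin: on the bench under its middle; x runs along it from the handles (-x end) to the fixed end stop (+x end, face at x = 130, 62 high); z up. In front of the stop: the cradle. Ratchet housing: x = -117 to -67, y = -24 to 24, 64 high; the two handles stick out behind it.
- cradle (a point): Where the tube's centre lies when its cap rests on the end stop: clamp x = 75, 42 above the bench. Axes as the clamp's. The cradle is a flat bed 30 above the bench, x = 0 to 130, with side walls 14 high and 37 apart inside, only at x = 0 to 36 and 104 to 130: fingers round the tube's middle have room. The tube may be laid a few mm short of the stop: the jaw pushes it home.
- grip (a point): Best point to squeeze, half-way between the handles: clamp x = -165, 42 above the bench. Axes as the clamp's. The handles lie along x (-85 to -204) on either side in y, round bars 14 thick, nothing below them. Over the outside they measure 64 here when open, 40 when fully squeezed; they move together, symmetrically. A toothed bar 10 wide, top 51 above the bench, runs between them.
- squeeze (a joint): Angle of each handle about an upright hinge 80 mm from the grip point: 0 sprung open, 0.15 rad fully squeezed. Springs open when let go. Needs 2 to 6 N on each handle idle, about 8 driving the jaw, up to 13 when the jaw presses hard.
- jaw_slide (a joint): Travel (m) of the jaw towards the end stop, 0 to 0.062; starts between 0 and 0.024. After the first squeeze each full squeeze adds 8 mm (its first sixth is idle), a part squeeze less; on full release (below 0.02 rad) the ratchet slips back one tooth (8 mm) and the jaw stays. It cannot go back. The pad meets the foot of a tube resting on the end stop at 0.046.
- pad_spring (a joint): How far (m) the sprung pad is pushed in towards the jaw: 0 free, 0.016 at most; it pushes back with 0.8 N per mm. Pressing lightly is 3 to 10 mm; more than 12 mm crushes the tube.
- pad: The sprung black rubber pad (26 by 26 and 6 thick) on the jaw, which presses on the tube's foot. It is carried by the jaw. Axes as the clamp's; its origin is not on it (see point pad_face).
- pad_face (a point): Centre of the pad's front face, which looks along the clamp's +x at the cradle; 44 above the bench.
- tube_mid (a point): Centre of the long tube to clamp, on its axis at mid-length, where it is grasped. Clear plastic transport tube 110 long: round body of diameter 18, a white hexagonal cap 24 across flats and 22 long at its +x end, a thin hexagonal foot flange (24 across flats, 6 long) at its -x end, a paper label round the body. It lies on the bench on its flats, axis 12 above the bench; its x axis points along the tube to the cap. About 35 g.
- tube_cap (a point): Centre of the long tube's cap end face, 55 from its centre along its +x.
- tube: The same long tube; its origin is its centre (as point tube_mid).
- short_tube: Bystander: a like but shorter tube, 66 long, lying. Leave it.
- vial_a: Bystander: small white-capped vial, diameter 24, 45 high, standing.
- vial_b: Bystander: a second such vial.
- spare_cap: Bystander: a loose hexagonal cap, 24 across, 18 high.
- spatula: Bystander: small steel lab spatula, 150 long, 5 thick, lying on the bench.
There are look-alikes about, which are no part of the job. What is shaped like the tube but black or red is not meant.

How it is judged:
On the way, in this order (a step that is already met when the one before it is completed fails the run):
1. the long tube lies flat in the cradle, cap towards the end stop, let go, the jaw not yet pressing on it (y of tube_mid in the frame of cradle between -0.007 and 0.007 m and z of tube_mid in the frame of cradle between -0.004 and 0.005 m and angle between the x axis of tube_mid and the x axis of clamp, either way round below 0.12 rad and x of tube_cap in the frame of cradle above 0.02 m and contact force between each of the arm, the fingers and tube below 0.2 N and x of tube_mid in the frame of cradle between -0.045 and 0.005 m and linear speed of tube below 0.02 m/s and contact force between pad and tube below 0.5 N), for 0.2 s.
2. squeezing the handles makes the pad press on the tube (y of tube_mid in the frame of cradle between -0.007 and 0.007 m and z of tube_mid in the frame of cradle between -0.004 and 0.005 m and angle between the x axis of tube_mid and the x axis of clamp, either way round below 0.12 rad and x of tube_cap in the frame of cradle above 0.02 m and contact force between each of the arm, the fingers and tube below 0.2 N and x of tube_mid in the frame of cradle between -0.004 and 0.004 m and contact force between pad and tube above 1 N and value of joint squeeze above 0.02 rad and contact force between the fingers and clamp above 1 N), for 0.2 s.
At the end, for the whole second after the job is handed in: Tube flat in the cradle (7 mm sideways, 0.12 rad), cap within 4 mm of the end stop, untouched by the robot; pad presses its foot with over 1 N and is pushed in under 12 mm; fingers still hold the handles squeezed (over 0.02 rad); bystanders within 30 mm of their starts (all of step 2 and value of joint pad_spring below 0.012 m and linear speed of tube below 0.02 m/s and distance of each of short_tube, vial_a, vial_b, spare_cap, spatula from where it was at the start of the episode below 0.03 m); the arm keeps its last pose, push and grip.
It fails at once if the tube is crushed: the pad pushed in by more than 12 mm (value of joint pad_spring above 0.012 m).
It fails at once if the tube is dropped (falls freely by more than about 20 mm) (linear speed of tube above 0.6 m/s and contact force between the fingers and tube below 0.1 N).
It fails at once if a bystander is moved by more than 30 mm (distance of any of short_tube, vial_a, vial_b, spare_cap, spatula from where it was at the start of the episode above 0.03 m).
It also fails if it takes over 54 s, if anything falls off the work surface, if the arm or the gripper's body presses on something with over 40 N, if the wrist force passes 120 N, or if a joint passes its speed limit or range.

## Working session

There is one attempt and no reset: what is moved stays moved. The work goes in short steps, Python scripts to look and compute and a tool call to move; the robot and the scene stay as the last step left them, time stands still between calls to the robot, and variables do not carry over. Pictures are saved under pics/ and viewed, about 8 in all and at most 12, crops included, and the job is handed in when it is done.

Besides the shell and the picture viewer there is one more tool, called after "Emit:" by a JSON object that holds its "method" and its "body", one argument or row to a line. play_rows: Moves the arm, as the interface text tells. Its arguments: {"type":"object","properties":{"deltas":{"type":"array"},"newtons":{"type":"number"}},"required":["deltas"]}

```bash
mkdir -p pics; ls
python3 - <<'E'
from bench import ctrl
import cv2,numpy as np
o=ctrl.get_obs(); print(o)
for n in("top","scene"):
    c=ctrl.calibration(n); print(n,c)
    im=ctrl.read_camera(n); cv2.imwrite(f"pics/{n}0.png",im)
E
```

```text
pics
{'time': 0.0, 'q': array([-1.24829477e+00,  5.28275746e-02,  1.40171979e+00, -4.13945100e-05,
        1.68860122e+00, -7.03261425e-02]), 'qd': array([ 1.41174071e-03, -2.92356310e-05,  1.39477975e-04,  1.61705362e-03,
       -5.55551469e-04,  1.00861271e-03]), 'tau': array([-2.31458616e-03, -3.81661749e+01, -3.60189307e+01, -1.97547652e-04,
        6.10905365e-03, -1.90121924e-06]), 'eef_pos': array([ 0.20087372, -0.48472657,  0.23047973]), 'orientation': array([[ 9.23832175e-01,  3.82797374e-01, -5.32124554e-04],
       [ 3.82797738e-01, -9.23831019e-01,  1.46268491e-03],
       [ 6.83187749e-05, -1.55497146e-03, -9.99998789e-01]]), 'force': array([ 0.11221862,  0.02804805, -0.1060781 ]), 'wrist_torque': array([0.00205759, 0.04556541, 0.02147082]), 'opening': 0.084910639012789}
top {'intrinsics': array([[413.61478708,   0.        , 279.09332775],
       [  0.        , 413.61478708, 215.13753086],
       [  0.        ,   0.        ,   1.        ]]), 'eye': array([0.45660661, 0.00342162, 0.94409669]), 'rotation': array([[ 0.00751177, -0.99566012,  0.09276048],
       [-0.99985884, -0.00887271, -0.01426785],
       [ 0.01502897, -0.09264021, -0.99558622]])}
scene {'intrinsics': array([[412.26514878,   0.        , 283.71312726],
       [  0.        , 412.26514878, 206.28893409],
       [  0.        ,   0.        ,   1.        ]]), 'eye': array([ 1.0656082 , -0.00515974,  0.79713779]), 'rotation': array([[ 0.01539534,  0.82604446, -0.56339466],
       [ 0.99987538, -0.01074968,  0.01156153],
       [ 0.00349403, -0.56350244, -0.82610701]])}
```

View pics/top0.png

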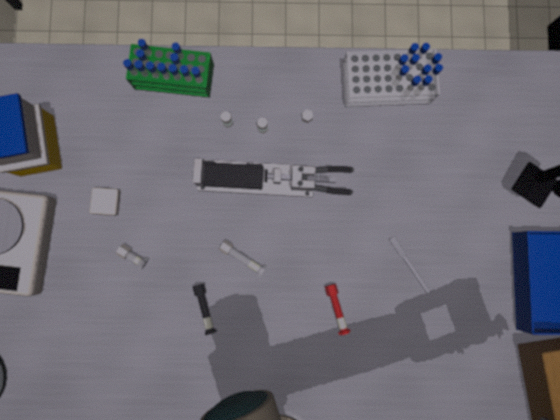

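View pics/scene0.png

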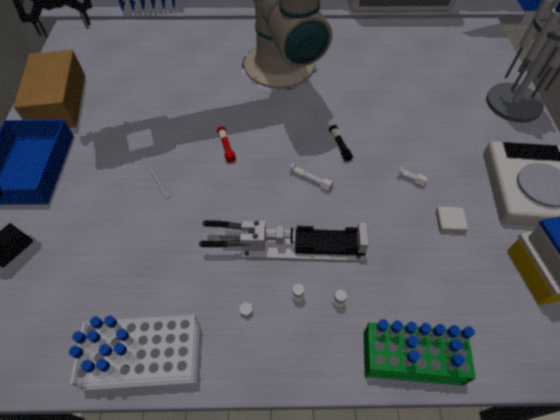

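Top view: the clamp runs from the stop (197,173) to the handles (352,180), and the long white tube runs from (223,245) to (262,270). Zooming in to find the cap end and the clamp edges.

```bash
cat > h.py <<'E'
from bench import ctrl
import cv2,numpy as np
def ray(n,uv,z):
    c=ctrl.calibration(n); d=c["rotation"]@np.linalg.solve(c["intrinsics"],[uv[0],uv[1],1.])
    return c["eye"]+d*(z-c["eye"][2])/d[2]
def proj(n,p):
    c=ctrl.calibration(n); q=c["intrinsics"]@(c["rotation"].T@(np.array(p)-c["eye"])); return q[:2]/q[2]
E
python3 - <<'E'
from h import *
a=cv2.imread("pics/top0.png"); s=cv2.imread("pics/scene0.png")
f=lambda im,x,y,w,h,k:cv2.resize(im[y:y+h,x:x+w],None,fx=k,fy=k,interpolation=cv2.INTER_CUBIC)
A=f(a,185,150,180,50,4.4); B=f(a,210,230,70,50,5); C=f(s,280,155,70,50,5)
o=np.zeros((220+250,800,3),np.uint8); o[:A.shape[0],:A.shape[1]]=A[:,:800]; o[220:470,:350]=B; o[220:470,400:750]=C
cv2.imwrite("pics/z0.png",o)
# long tube: bright mask
for n,im,(x,y,w,h) in(("top",a,(210,232,65,48)),("scene",s,(282,155,60,45))):
    g=cv2.cvtColor(im,6)[y:y+h,x:x+w]; print(n,np.median(g))
    m=(g>np.median(g)+22).astype(np.uint8); k,l,st,_=cv2.connectedComponentsWithStats(m)
    i=1+st[1:,4].argmax(); print(st[i]); p=np.argwhere(l==i)[:,::-1]+[x,y]
    print(cv2.minAreaRect(p.astype(np.float32)))
    mu=p.mean(0); u,sv,v=np.linalg.svd(p-mu,full_matrices=False); d=v[0]; t=(p-mu)@d
    e=[mu+d*t.min(),mu+d*t.max()]
    for q in e+[sum(e)/2]: print(q,ray(n,q,.014))
E
```

```text
top 125.0
[39 31 10  7 31]
((253.50003051757812, 266.0000305175781), (9.192388534545898, 3.5355336666107178), 45.0)
[249.66965163 263.06159155] [0.43524438 0.05496981 0.014     ]
[257.52426209 268.66666973] [0.42295109 0.03729553 0.014     ]
[253.59695686 265.86413064] [0.42909478 0.04612842 0.014     ]
scene 116.0
[40 24  9  5 29]
((326.20001220703125, 180.60000610351562), (8.049844741821289, 3.5777084827423096), 26.56505012512207)
[322.13733827 179.5490779 ] [0.4548236  0.09947581 0.014     ]
[330.01565698 181.94859352] [0.46234217 0.11787276 0.014     ]
[326.07649762 180.74883571] [0.45859052 0.10869297 0.014     ]
```

View pics/z0.png

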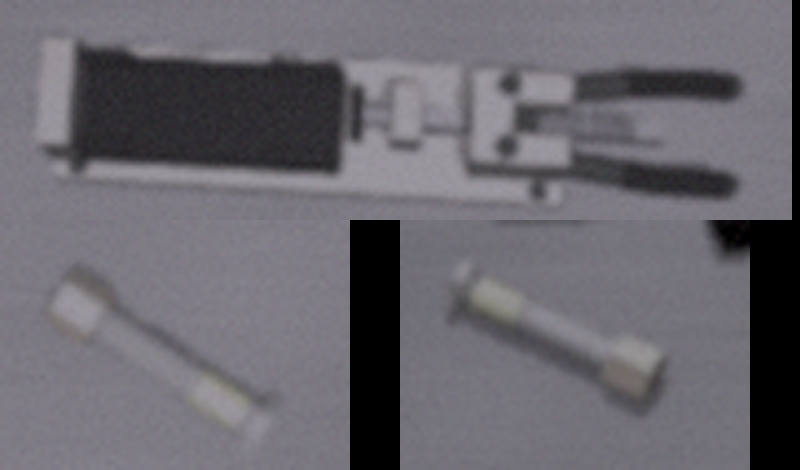

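```bash
cat > m.py <<'E'
from h import *
T=lambda X,Y,x,y,k:((X+.5)/k-.5+x,(Y+.5)/k-.5+y)
tp=lambda X,Y,z:ray("top",T(X,Y,185,150,4.4),z)[:2]
def tube():
    cap=ray("top",T(77,85,210,230,5),.014)[:2]; foot=ray("top",T(258,208,210,230,5),.014)[:2]
    cap2=ray("scene",T(232,142,280,155,5),.014)[:2]; foot2=ray("scene",T(62,58,280,155,5),.014)[:2]
    return cap,foot,cap2,foot2
E
python3 - <<'E'
from m import *
r=np.round
for c,f in (tube()[:2],tube()[2:]):
    d=c-f; L=np.linalg.norm(d); print("cap",r(c,4),"foot",r(f,4),L,"mid",r(f+d*52/96,4),"ang",np.degrees(np.arctan2(d[1],d[0])))
pts=[("stopface",(130,0),tp(76,95,.062)),("handle tips",(-204,0),tp(738,134,.042)),("housing front",(-67,0),tp(469,119,.064)),("housing back",(-117,0),tp(573,120,.064))]
for n,m,p in pts: print(n,r(p,4))
M=np.array([p[1] for p in pts])/1e3; P=np.array([p[2] for p in pts])
# rigid fit
a=M-M.mean(0); b=P-P.mean(0); th=np.arctan2((a[:,0]*b[:,1]-a[:,1]*b[:,0]).sum(),(a*b).sum())
R=np.array([[np.cos(th),-np.sin(th)],[np.sin(th),np.cos(th)]]); o=P.mean(0)-R@M.mean(0)
print("clamp",r(o,4),np.degrees(th),"res mm",r((P-(M@R.T+o))*1e3,1))
a=cv2.imread("pics/top0.png"); s=cv2.imread("pics/scene0.png")
def ov(im,n,x,y,w,h,k):
    O=cv2.resize(im[y:y+h,x:x+w],None,fx=k,fy=k,interpolation=cv2.INTER_CUBIC)
    def pl(ps,col):
        q=[]
        for px,py,pz in ps:
            g=R@[px/1e3,py/1e3]+o; u=proj(n,[*g,pz/1e3]); q.append((u-[x,y]+.5)*k-.5)
        cv2.polylines(O,[np.int32(np.round(q))],False,col,1)
    pl([(-117,-24,64),(-67,-24,64),(-67,24,64),(-117,24,64),(-117,-24,64)],(0,0,255))
    pl([(130,-36,62),(130,36,62)],(0,255,0)); pl([(0,-18,30),(0,18,30)],(255,255,0))
    pl([(-204,-25,42),(-204,25,42)],(0,255,255)); pl([(-175,0,51),(-120,0,51)],(255,0,255))
    return O
A=ov(a,"top",185,150,180,55,4.4);B=ov(s,"scene",195,210,180,60,4.4)
cv2.imwrite("pics/z1.png",np.vstack([A,B]))
np.savez("clamp.npz",R=R,o=o)
E
```

```text
cap [0.4715 0.1107] foot [0.4174 0.029 ] 0.09789132339769499 mid [0.4467 0.0732] ang 56.483373230145645
cap [0.4654 0.108 ] foot [0.4123 0.028 ] 0.09599547287926577 mid [0.441  0.0714] ang 56.404458706617355
stopface [0.6325 0.1581]
handle tips [ 0.6201 -0.1711]
housing front [ 0.6222 -0.0347]
housing back [ 0.6222 -0.0857]
clamp [0.6267 0.0311] 87.77820154246682 res mm [[ 0.7 -2.9]
 [ 1.2  1.7]
 [-2.   1.2]
 [ 0.   0.1]]
```

View pics/z1.png

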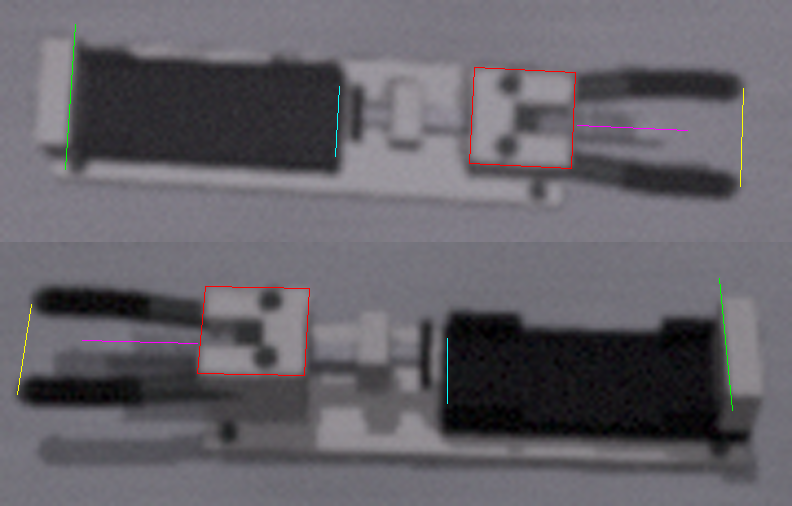

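Pose overlays fit the clamp in both views to about 2 mm: housing, stop and handle tips all line up. The cap is at the upper left of the tube in the top view (zoom 77,305), the +y end, so the cap already points roughly towards the stop. Working out the move to a point above the tube.

```bash
cat >> h.py <<'E'
from scipy.spatial.transform import Rotation as Ro
def yawpose(deg): # tool down, tool x at yaw deg
    c,s=np.cos(np.radians(deg)),np.sin(np.radians(deg)); return np.array([[c,s,0],[s,-c,0],[0,0,-1.]])
def delta(p,deg):
    o=ctrl.get_obs(); R=o["orientation"]; r=Ro.from_matrix(R.T@yawpose(deg)).as_rotvec()
    print("t",o["time"],"rot",np.round(r,4),"shift mm",np.round(R.T@(np.array(p)-o["eef_pos"])*1e3,1))
def clampw(x,y=0):
    d=np.load("clamp.npz"); return d["R"]@[x/1e3,y/1e3]+d["o"]
E
python3 - <<'E'
from h import *
delta([.444,.0723,.12],56.4)
print(clampw(75),clampw(67),clampw(-165))
E
```

```text
t 0.1 rot [-1.300e-03 -5.000e-04 -5.916e-01] shift mm [ 437.8 -421.4  111.2]
[0.62965397 0.10602849] [0.62934382 0.0980345 ] [ 0.62034965 -0.13379109]
```

Emit:
{"method": "play_rows", "body": {
  "deltas": [
    [0,0,-0.3,220,-210,20,60],
    [0,0,-0.592,437.8,-421.4,60,60],
    [0,0,-0.592,437.8,-421.4,111,60],
    [0,0,-0.592,437.8,-421.4,111,60],
    [0,0,-0.592,437.8,-421.4,111,60],
    [0,0,-0.592,437.8,-421.4,111,60],
    [0,0,-0.592,437.8,-421.4,111,60],
    [0,0,-0.592,437.8,-421.4,111,60],
    [0,0,-0.592,437.8,-421.4,111,60],
    [0,0,-0.592,437.8,-421.4,111,60],
    [0,0,-0.592,437.8,-421.4,111,60],
    [0,0,-0.592,437.8,-421.4,111,60],
    [0,0,-0.592,437.8,-421.4,111,60],
    [0,0,-0.592,437.8,-421.4,111,60]
  ],
  "newtons": 20
}}

```text
time: 1.85
eef_pos: [0.4442, 0.0709, 0.1207]
orientation: [[0.555, 0.832, 0.001], [0.832, -0.555, -0.0], [0.0, 0.001, -1.0]]
force: [0.2, 0.1, 0.2]
opening: 0.0512
```

Run:
```python
from h import *
o=ctrl.get_obs(); print(o["eef_pos"],o["opening"]); delta([.444,.0723,.004],56.4)
s=ctrl.read_camera("scene"); a=ctrl.read_camera("top")
cv2.imwrite("pics/z2.png",np.hstack([cv2.resize(s[130:250,260:390],None,fx=3,fy=3),cv2.resize(a[180:300,190:320],None,fx=3,fy=3)]))
```

```text
[0.44419463 0.07088802 0.12071815] 0.051207538962374795
t 1.85 rot [ 0.0008 -0.0005 -0.0014] shift mm [  1.   -1.  116.7]
```

View pics/z2.png

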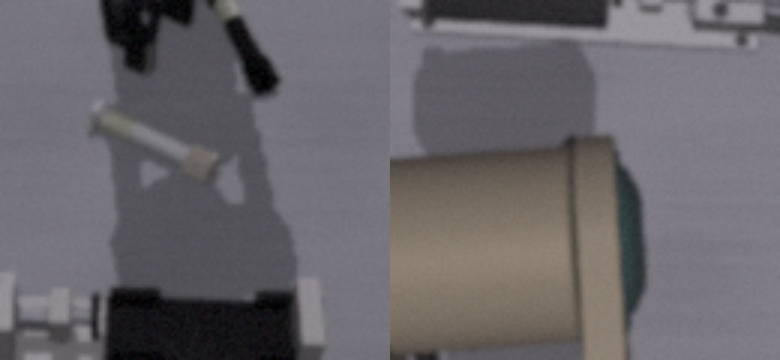

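Emit:
{"method": "play_rows", "body": {
  "deltas": [
    [0,0,0,1,-1,50,60],
    [0,0,0,1,-1,90,60],
    [0,0,0,1,-1,110,60],
    [0,0,0,1,-1,116,60],
    [0,0,0,1,-1,116,60],
    [0,0,0,1,-1,116,0],
    [0,0,0,1,-1,116,0],
    [0,0,0,1,-1,116,0],
    [0,0,0,1,-1,116,0],
    [0,0,0,1,-1,116,0],
    [0,0,0,1,-1,116,0],
    [0,0,0,1,-1,116,0]
  ],
  "newtons": 20
}}

```text
time: 3.45
eef_pos: [0.4446, 0.0733, 0.0053]
orientation: [[0.553, 0.833, 0.002], [0.833, -0.553, -0.0], [0.001, 0.001, -1.0]]
force: [-1.8, -1.6, 6.7]
opening: 0.017
```

Emit:
{"method": "play_rows", "body": {
  "deltas": [
    [0,0,0,0,0,-15,0],
    [0,0,0,0,0,-50,0],
    [0,0,0,0,0,-90,0],
    [0,0,0,0,0,-110,0],
    [0,0,0,0,0,-110,0]
  ],
  "newtons": 30
}}

```text
time: 4.08
eef_pos: [0.4449, 0.0734, 0.1164]
orientation: [[0.553, 0.833, 0.004], [0.833, -0.553, 0.0], [0.003, 0.003, -1.0]]
force: [0.0, 0.1, -0.3]
opening: 0.0167
```

Run:
```python
from h import *
o=ctrl.get_obs(); print(o["eef_pos"],o["opening"],o["force"]); p=clampw(67); print(p); delta([*p,.115],87.8)
s=ctrl.read_camera("scene"); 
cv2.imwrite("pics/z3.png",cv2.resize(s[70:250,220:400],None,fx=3,fy=3))
```

```text
[0.44486121 0.07335084 0.11644366] 0.01669655047938194 [ 0.02278382  0.13135978 -0.32994018]
[0.62934382 0.0980345 ]
t 4.075 rot [ 0.004  -0.0016 -0.5476] shift mm [122.6 140.1   2.2]
```

View pics/z3.png

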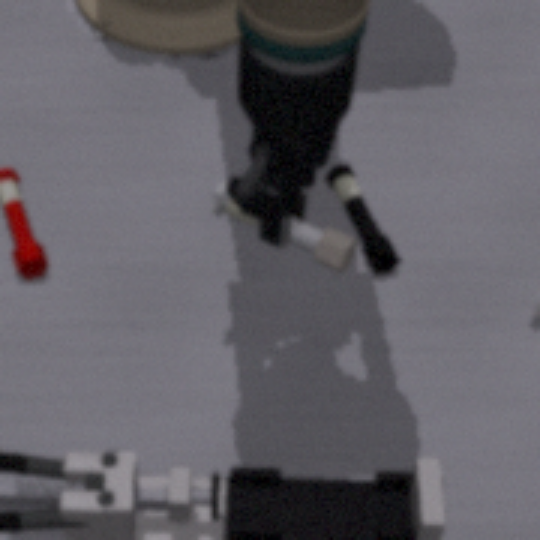

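The tube is held: foot at about (294,135), cap centre at about (332,153) in the scene view. Checking where along the tube it was gripped.

Run:
```python
from h import *
o=ctrl.get_obs(); x=o["orientation"][:2,0]
for z in(.118,.123):
    f=ray("scene",(222/3+220-.3,196/3+70-.3),z)[:2];c=ray("scene",(336/3+220-.3,249/3+70-.3),z)[:2]
    print(z,np.linalg.norm(c-f),np.degrees(np.arctan2(*(c-f)[::-1])),"foot,cap along tool x",[(q-o["eef_pos"][:2])@x for q in(f,c)],"lat",[(q-o["eef_pos"][:2])@o["orientation"][:2,1] for q in(f,c)])
```

```text
0.118 0.0979294314070244 56.49342573174427 foot,cap along tool x [np.float64(-0.056159949557977616), np.float64(0.04176938243255913)] lat [np.float64(-0.006247340641916724), np.float64(-0.006365074656964822)]
0.123 0.09720844788054192 56.49342573174428 foot,cap along tool x [np.float64(-0.05369663500526688), np.float64(0.04351171419071905)] lat [np.float64(-0.0020692432777831915), np.float64(-0.0021861105024891777)]
```

Emit:
{"method": "play_rows", "body": {
  "deltas": [
    [0,0,-0.18,41,47,1,0],
    [0,0,-0.36,82,94,1,0],
    [0.003,-0.001,-0.548,123,140,1,0],
    [0.003,-0.001,-0.548,123,140,1,0],
    [0.003,-0.001,-0.548,123,140,1,0],
    [0.003,-0.001,-0.548,123,140,1,0],
    [0.003,-0.001,-0.548,123,140,1,0]
  ]
}}

```text
time: 5.0
eef_pos: [0.628, 0.0983, 0.1147]
orientation: [[0.038, 0.999, -0.001], [0.999, -0.038, 0.0], [-0.0, -0.001, -1.0]]
force: [-0.6, -0.5, -0.5]
opening: 0.0163
```

Run:
```python
from h import *
o=ctrl.get_obs(); print(o["eef_pos"],o["opening"]); p=clampw(67); delta([*p,.0355],87.8)
```

```text
[0.62800995 0.09825317 0.11471351] 0.016313507111832305
t 5.0 rot [-0.0013  0.      0.0001] shift mm [-0.2  1.4 79.2]
```

Emit:
{"method": "play_rows", "body": {
  "deltas": [
    [0,0,0,0,1,35,0],
    [0,0,0,0,1,60,0],
    [0,0,0,0,1,70,0],
    [0,0,0,0,1,75,0],
    [0,0,0,0,1,78,0],
    [0,0,0,0,1,78,0]
  ]
}}

```text
time: 5.75
eef_pos: [0.6296, 0.0983, 0.036]
orientation: [[0.038, 0.999, -0.002], [0.999, -0.038, -0.0], [-0.0, -0.002, -1.0]]
force: [0.2, -0.0, -0.8]
opening: 0.0168
```

Run:
```python
from h import *
p=clampw(67); delta([*p,.0355],87.8)
s=ctrl.read_camera("scene"); 
cv2.imwrite("pics/z4.png",cv2.resize(s[190:275,195:385],None,fx=4,fy=4,interpolation=2))
```

```text
t 5.75 rot [-0.002   0.0001  0.0004] shift mm [-0.3 -0.3  0.5]
```

View pics/z4.png

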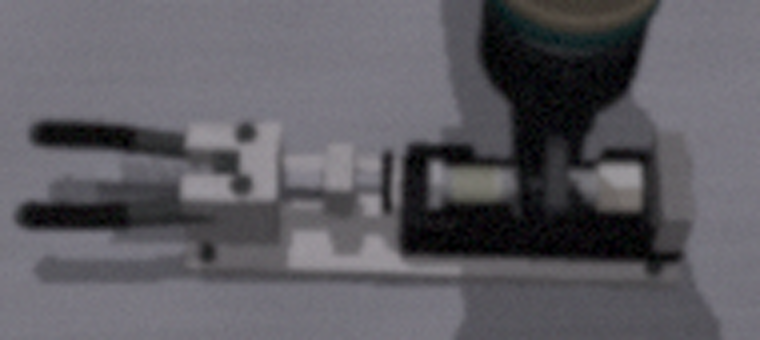

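The tube sits between the walls: foot at zoom (435,190), cap at (622,185). There is a gap before the stop and no contact yet, so I'll ease down and release.

Emit:
{"method": "play_rows", "body": {
  "deltas": [
    [0,0,0,0,0,1,0],
    [0,0,0,0,0,1.5,0],
    [0,0,0,0,0,1.5,0]
  ]
}}

```text
time: 6.18
eef_pos: [0.6298, 0.0983, 0.0354]
orientation: [[0.038, 0.999, -0.002], [0.999, -0.038, -0.0], [-0.0, -0.002, -1.0]]
force: [-2.8, -0.9, 6.3]
opening: 0.0166
```

Emit:
{"method": "play_rows", "body": {
  "deltas": [
    [0,0,0,0,0,0,25],
    [0,0,0,0,0,0,35],
    [0,0,0,0,0,0,45],
    [0,0,0,0,0,0,45],
    [0,0,0,0,0,-15,50],
    [0,0,0,0,0,-50,60],
    [0,0,0,0,0,-100,60],
    [0,0,0,0,0,-110,60]
  ]
}}

```text
time: 7.18
eef_pos: [0.6316, 0.0985, 0.1501]
orientation: [[0.038, 0.999, 0.006], [0.999, -0.038, 0.001], [0.001, 0.006, -1.0]]
force: [-0.6, -0.4, 0.0]
opening: 0.0512
```

Run:
```python
from h import *
o=ctrl.get_obs(); print(o["eef_pos"],o["opening"],o["force"])
p=clampw(-165); print(p); delta([*p,.13],87.8)
```

```text
[0.63163962 0.09845759 0.15007004] 0.05120146168015199 [-0.59177018 -0.38895875  0.00209751]
[ 0.62034965 -0.13379109]
t 7.175 rot [ 0.006  -0.001   0.0004] shift mm [-232.5   -2.6   19.8]
```

Emit:
{"method": "play_rows", "body": {
  "deltas": [
    [0,0,0,-60,0,0,100],
    [0,0,0,-120,-1,0,100],
    [0,0,0,-180,-2,10,100],
    [0.003,0,0,-232,-2,20,100],
    [0.003,0,0,-232,-2,20,100],
    [0.003,0,0,-232,-2,20,100]
  ]
}}

```text
time: 7.92
eef_pos: [0.6187, -0.133, 0.1239]
orientation: [[0.038, 0.999, -0.006], [0.999, -0.038, 0.001], [0.0, -0.006, -1.0]]
force: [0.4, -0.3, 0.7]
opening: 0.0855
```

```bash
cat > look.py <<'E'
import sys
from h import *
s=ctrl.read_camera("scene"); a=ctrl.read_camera("top"); o=ctrl.get_obs(); print(o["time"],o["eef_pos"],o["opening"],o["force"])
f=lambda im,x,y,w,h:cv2.resize(im[y:y+h,x:x+w],None,fx=4.3,fy=4.3,interpolation=2)
cv2.imwrite(sys.argv[1]+"_s.png",s);cv2.imwrite(sys.argv[1]+"_t.png",a)
cv2.imwrite(sys.argv[1]+".png",np.vstack([f(s,195,205,185,65),f(a,185,145,185,65)]))
E
python3 look.py pics/z5; python3 -c "
from h import *
p=clampw(-165); delta([*p,.02],87.8)"
```

```text
8.025 [ 0.61907156 -0.13213557  0.12427972] 0.08526361812808178 [ 0.01268615 -0.71149744  0.14871003]
t 8.025 rot [-0.0055  0.0001  0.0021] shift mm [ -1.6   1.9 104.3]
```

View pics/z5.png

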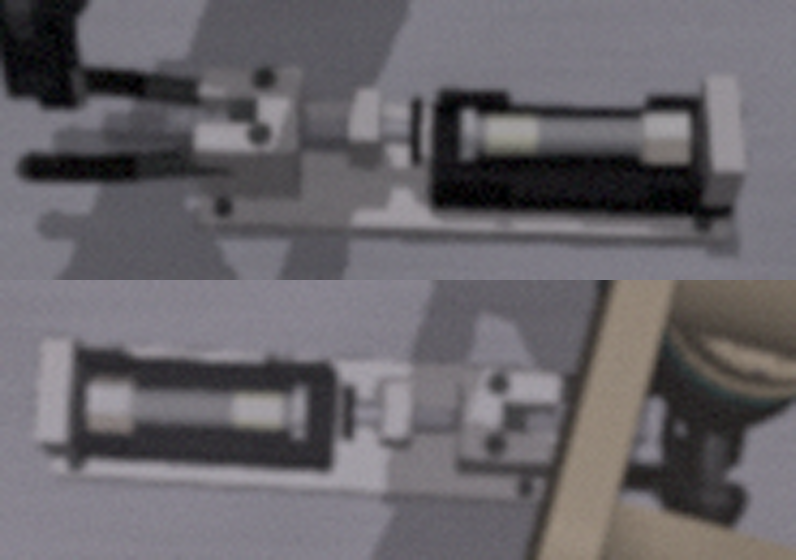

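The tube lies in the cradle between the walls: foot at zoom (468,135), cap at (665,140), a few mm short of the stop. The jaw pad at zoom (416,130) is clear of it. Recording a jaw profile, then lowering onto the handles.

```bash
cat > prof.py <<'E'
from h import *
X=np.arange(-65,60,1.)
def prof(n,im,z=.05,ys=(-8,-6,6,8)):
    P=[]
    for y in ys:
        q=np.array([proj(n,[*clampw(x,y),z]) for x in X],np.float32)
        P.append(cv2.remap(cv2.cvtColor(im,6),q[:,0].reshape(-1,1),q[:,1].reshape(-1,1),1).ravel())
    return np.mean(P,0)
E
python3 - <<'E'
from prof import *
for n,f in(("scene","z5_s"),("top","z5_t"),("scene","scene0"),("top","top0")):
    print(n,f); p=prof(n,cv2.imread(f"pics/{f}.png"),.044); print(" ".join(f"{int(x)}:{int(v)}" for x,v in zip(X[::2],p[::2])))
E
```

```text
scene z5_s
-65:74 -63:79 -61:82 -59:82 -57:82 -55:82 -53:81 -51:81 -49:81 -47:80 -45:85 -43:103 -41:115 -39:118 -37:118 -35:117 -33:118 -31:114 -29:103 -27:105 -25:114 -23:123 -21:127 -19:126 -17:122 -15:103 -13:67 -11:43 -9:70 -7:113 -5:118 -3:79 -1:38 1:23 3:23 5:20 7:20 9:37 11:70 13:101 15:117 17:113 19:101 21:95 23:103 25:117 27:125 29:126 31:126 33:128 35:126 37:127 39:126 41:128 43:128 45:125 47:118 49:104 51:95 53:91 55:90 57:90 59:90
top z5_t
-65:103 -63:107 -61:109 -59:109 -57:109 -55:109 -53:109 -51:108 -49:110 -47:106 -45:106 -43:115 -41:130 -39:144 -37:152 -35:154 -33:154 -31:151 -29:138 -27:125 -25:121 -23:126 -21:131 -19:135 -17:132 -15:118 -13:91 -11:62 -9:65 -7:86 -5:91 -3:76 -1:56 1:49 3:49 5:48 7:47 9:56 11:80 13:109 15:126 17:123 19:112 21:104 23:108 25:120 27:128 29:130 31:131 33:129 35:130 37:129 39:128 41:126 43:127 45:126 47:120 49:109 51:99 53:95 55:95 57:96 59:95
scene scene0
-65:83 -63:92 -61:97 -59:99 -57:100 -55:101 -53:100 -51:99 -49:99 -47:97 -45:97 -43:102 -41:107 -39:110 -37:110 -35:109 -33:109 -31:106 -29:97 -27:98 -25:105 -23:114 -21:118 -19:118 -17:114 -15:96 -13:62 -11:41 -9:64 -7:105 -5:110 -3:74 -1:33 1:22 3:19 5:18 7:20 9:17 11:19 13:18 15:19 17:20 19:18 21:17 23:16 25:17 27:17 29:17 31:19 33:17 35:21 37:19 39:15 41:16 43:18 45:22 47:18 49:18 51:20 53:16 55:16 57:18 59:18
top top0
-65:103 -63:109 -61:119 -59:129 -57:134 -55:135 -53:135 -51:132 -49:130 -47:127 -45:127 -43:130 -41:138 -39:145 -37:147 -35:147 -33:147 -31:142 -29:131 -27:119 -25:115 -23:120 -21:125 -19:127 -17:125 -15:113 -13:87 -11:60 -9:61 -7:82 -5:86 -3:72 -1:53 1:45 3:45 5:47 7:47 9:45 11:44 13:46 15:45 17:45 19:46 21:46 23:45 25:45 27:47 29:44 31:45 33:46 35:46 37:45 39:44 41:43 43:44 45:44 47:45 49:43 51:44 53:44 55:44 57:44 59:43
```

Emit:
{"method": "play_rows", "body": {
  "deltas": [
    [0,0,0,-1,1.5,40,100],
    [0,0,0,-1,1.5,75,100],
    [0,0,0,-1,1.5,95,100],
    [0,0,0,-1,1.5,103,100],
    [0,0,0,-1,1.5,103,100]
  ],
  "newtons": 40
}}

```text
time: 8.65
eef_pos: [0.62, -0.1343, 0.0215]
orientation: [[0.038, 0.999, -0.005], [0.999, -0.038, -0.0], [-0.0, -0.005, -1.0]]
force: [-0.2, 0.1, 0.6]
opening: 0.0856
```

Emit:
{"method": "play_rows", "body": {
  "deltas": [
    [0,0,0,0,0,0,80],
    [0,0,0,0,0,0,65],
    [0,0,0,0,0,0,55],
    [0,0,0,0,0,0,46],
    [0,0,0,0,0,0,46],
    [0,0,0,0,0,0,46]
  ],
  "newtons": 30
}}

```text
time: 9.4
eef_pos: [0.6203, -0.1359, 0.0244]
orientation: [[0.039, 0.999, -0.004], [0.999, -0.039, -0.002], [-0.002, -0.004, -1.0]]
force: [-7.5, -1.1, 12.9]
opening: 0.0396
```

```bash
cat > jaw.py <<'E'
from prof import *
import sys
i=sys.argv[1]; o=ctrl.get_obs(); print(round(o["time"],2),"open",o["opening"],"F",o["force"].round(1),"p",o["eef_pos"].round(4))
for n in("scene","top"):
    im=ctrl.read_camera(n); cv2.imwrite(f"pics/{i}_{n}.png",im)
    p=prof(n,im,.044); print(n," ".join(f"{int(x)}:{int(v)}" for x,v in zip(X[6::2],p[6::2])))
    # foot/tube and jaw-block shift relative to before (z5)
    q=prof(n,cv2.imread(f"pics/z5_{n[0]}.png"),.044)
    sub=lambda a,b,lo,hi:min((np.sum((np.interp(X[(X>=lo)&(X<=hi)]+s,X,a)-q[(X>=lo)&(X<=hi)])**2),s) for s in np.arange(-2,36,.25))
    print("   pad-region shift",sub(p,q,-20,-9),"tube shift",sub(p,q,11,24))
E
python3 jaw.py j1
```

```text
9.4 open 0.03962942664741054 F [-7.5 -1.1 12.9] p [ 0.6203 -0.1359  0.0244]
scene -59:76 -57:77 -55:80 -53:86 -51:91 -49:93 -47:93 -45:92 -43:93 -41:97 -39:102 -37:104 -35:101 -33:108 -31:115 -29:116 -27:116 -25:117 -23:117 -21:114 -19:108 -17:109 -15:118 -13:123 -11:125 -9:125 -7:123 -5:105 -3:67 -1:28 1:15 3:13 5:17 7:19 9:35 11:69 13:102 15:117 17:111 19:99 21:94 23:102 25:116 27:125 29:125 31:125 33:126 35:127 37:125 39:126 41:126 43:126 45:125 47:117 49:104 51:93 53:90 55:89 57:88 59:89
   pad-region shift (np.float64(3839.0625), np.float64(9.5)) tube shift (np.float64(29.6875), np.float64(0.0))
top -59:104 -57:105 -55:107 -53:113 -51:118 -49:121 -47:124 -45:129 -43:133 -41:136 -39:137 -37:136 -35:132 -33:135 -31:145 -29:150 -27:154 -25:153 -23:153 -21:149 -19:137 -17:124 -15:119 -13:129 -11:137 -9:137 -7:132 -5:113 -3:82 -1:56 1:42 3:41 5:45 7:48 9:56 11:79 13:107 15:125 17:122 19:111 21:103 23:106 25:117 27:125 29:129 31:129 33:128 35:128 37:128 39:127 41:125 43:125 45:125 47:119 49:108 51:99 53:94 55:93 57:93 59:93
   pad-region shift (np.float64(531.13671875), np.float64(9.25)) tube shift (np.float64(34.625), np.float64(0.0))
```

Emit:
{"method": "play_rows", "body": {
  "deltas": [
    [0,0,0,0,0,0,88],
    [0,0,0,0,0,0,88],
    [0,0,0,0,0,0,88],
    [0,0,0,0,0,0,88],
    [0,0,0,0,0,0,88],
    [0,0,0,0,0,0,65],
    [0,0,0,0,0,0,55],
    [0,0,0,0,0,0,46],
    [0,0,0,0,0,0,46],
    [0,0,0,0,0,0,46],
    [0,0,0,0,0,0,46]
  ]
}}

```text
time: 10.88
eef_pos: [0.6202, -0.1358, 0.0237]
orientation: [[0.038, 0.999, -0.004], [0.999, -0.038, -0.002], [-0.002, -0.004, -1.0]]
force: [-5.9, -2.3, 12.6]
opening: 0.0394
```

```bash
python3 jaw.py j2
```

```text
10.88 open 0.039417070494601344 F [-5.9 -2.3 12.6] p [ 0.6202 -0.1358  0.0237]
scene -59:77 -57:78 -55:83 -53:87 -51:87 -49:85 -47:87 -45:90 -43:92 -41:98 -39:104 -37:105 -35:106 -33:107 -31:106 -29:104 -27:102 -25:107 -23:114 -21:117 -19:117 -17:116 -15:116 -13:116 -11:112 -9:112 -7:117 -5:109 -3:87 -1:67 1:63 3:51 5:34 7:20 9:34 11:68 13:100 15:115 17:111 19:99 21:94 23:102 25:117 27:124 29:125 31:125 33:126 35:126 37:126 39:126 41:127 43:126 45:124 47:117 49:103 51:94 53:89 55:89 57:89 59:89
   pad-region shift (np.float64(1665.1875), np.float64(11.0)) tube shift (np.float64(44.125), np.float64(0.0))
top -59:105 -57:106 -55:106 -53:107 -51:109 -49:112 -47:118 -45:125 -43:132 -41:136 -39:137 -37:137 -35:136 -33:134 -31:133 -29:130 -27:127 -25:132 -23:143 -21:151 -19:154 -17:154 -15:154 -13:151 -11:138 -9:124 -7:117 -5:106 -3:91 -1:79 1:74 3:68 5:58 7:47 9:51 11:77 13:107 15:125 17:124 19:110 21:102 23:106 25:116 27:125 29:129 31:128 33:129 35:129 37:126 39:125 41:126 43:125 45:124 47:118 49:109 51:97 53:94 55:94 57:94 59:94
   pad-region shift (np.float64(1587.3125), np.float64(9.5)) tube shift (np.float64(50.234375), np.float64(0.25))
```

Emit:
{"method": "play_rows", "body": {
  "deltas": [
    [0,0,0,0,0,0,88],
    [0,0,0,0,0,0,88],
    [0,0,0,0,0,0,88],
    [0,0,0,0,0,0,88],
    [0,0,0,0,0,0,88],
    [0,0,0,0,0,0,65],
    [0,0,0,0,0,0,55],
    [0,0,0,0,0,0,50],
    [0,0,0,0,0,0,46],
    [0,0,0,0,0,0,46],
    [0,0,0,0,0,0,46]
  ]
}}

```text
time: 12.35
eef_pos: [0.6202, -0.1358, 0.024]
orientation: [[0.038, 0.999, -0.004], [0.999, -0.038, -0.002], [-0.002, -0.004, -1.0]]
force: [-7.0, -2.1, 14.5]
opening: 0.0393
```

```bash
python3 jaw.py j3
```

```text
12.35 open 0.039301803609019414 F [-7.  -2.1 14.5] p [ 0.6202 -0.1358  0.024 ]
scene -59:76 -57:78 -55:82 -53:87 -51:89 -49:87 -47:87 -45:91 -43:92 -41:90 -39:96 -37:103 -35:106 -33:106 -31:107 -29:107 -27:105 -25:105 -23:105 -21:104 -19:103 -17:107 -15:113 -13:116 -11:116 -9:117 -7:116 -5:114 -3:99 -1:79 1:67 3:63 5:63 7:62 9:59 11:47 13:32 15:31 17:57 19:93 21:112 23:110 25:100 27:95 29:103 31:117 33:125 35:125 37:125 39:125 41:125 43:125 45:124 47:126 49:126 51:124 53:116 55:104 57:94 59:90
   pad-region shift (np.float64(1987.09765625), np.float64(12.25)) tube shift (np.float64(211.40625), np.float64(6.5))
top -59:105 -57:104 -55:107 -53:109 -51:110 -49:111 -47:118 -45:122 -43:125 -41:126 -39:127 -37:129 -35:133 -33:134 -31:134 -29:134 -27:135 -25:137 -23:137 -21:133 -19:128 -17:129 -15:139 -13:150 -11:152 -9:155 -7:152 -5:148 -3:133 -1:108 1:85 3:74 5:73 7:76 9:74 11:65 13:55 15:51 17:69 19:98 21:119 23:121 25:110 27:101 29:106 31:117 33:124 35:125 37:126 39:125 41:125 43:125 45:124 47:124 49:127 51:127 53:120 55:110 57:100 59:95
   pad-region shift (np.float64(1109.54296875), np.float64(13.75)) tube shift (np.float64(221.96875), np.float64(6.5))
```

Run:
```python
import prof
from prof import *
prof.X=np.arange(96,142,1.)
for f in("z5_s","j3_scene","z5_t","j3_top"):
    n="scene" if "s" in f.split("_")[1][0] else "top"
    p=prof.prof(n,cv2.imread(f"pics/{f}.png"),.05,(-5,0,5)); print(f," ".join(f"{int(x)}:{int(v)}" for x,v in zip(prof.X,p)))
def z(f,x,y,w,h): return cv2.resize(cv2.imread(f"pics/{f}.png")[y:y+h,x:x+w],None,fx=8,fy=8,interpolation=2)
cv2.imwrite("pics/z6.png",np.vstack([z("j3_scene",280,215,92,35),z("j3_top",190,157,92,35)]))
```

```text
Traceback (most recent call last):
AttributeError: 'function' object has no attribute 'prof'
```

Run:
```python
import prof as M
from h import *
M.X=np.arange(96,142,1.)
for f in("z5_s","j3_scene","z5_t","j3_top"):
    n="scene" if f.split("_")[1][0]=="s" else "top"
    p=M.prof(n,cv2.imread(f"pics/{f}.png"),.05,(-5,0,5)); print(f," ".join(f"{int(x)}:{int(v)}" for x,v in zip(M.X,p)))
def z(f,x,y,w,h): return cv2.resize(cv2.imread(f"pics/{f}.png")[y:y+h,x:x+w],None,fx=8,fy=8,interpolation=2)
cv2.imwrite("pics/z6.png",np.vstack([z("j3_scene",280,215,92,35),z("j3_top",190,157,92,35)]))
```

```text
z5_s 96:110 97:113 98:115 99:118 100:124 101:132 102:139 103:143 104:145 105:146 106:146 107:146 108:146 109:146 110:146 111:146 112:146 113:146 114:147 115:147 116:146 117:146 118:146 119:143 120:138 121:125 122:107 123:88 124:67 125:54 126:51 127:50 128:53 129:58 130:70 131:85 132:105 133:124 134:135 135:143 136:146 137:146 138:147 139:147 140:147 141:147
j3_scene 96:103 97:102 98:102 99:103 100:103 101:103 102:104 103:108 104:112 105:116 106:122 107:129 108:137 109:142 110:145 111:146 112:148 113:148 114:147 115:147 116:147 117:148 118:148 119:149 120:149 121:148 122:148 123:147 124:147 125:145 126:141 127:133 128:117 129:103 130:96 131:94 132:108 133:124 134:134 135:142 136:144 137:145 138:145 139:144 140:145 141:145
z5_t 96:117 97:119 98:121 99:126 100:131 101:137 102:142 103:146 104:149 105:151 106:153 107:154 108:154 109:154 110:154 111:154 112:154 113:154 114:154 115:154 116:155 117:156 118:156 119:153 120:148 121:137 122:124 123:107 124:90 125:76 126:66 127:60 128:64 129:70 130:82 131:96 132:112 133:128 134:141 135:151 136:155 137:157 138:158 139:159 140:159 141:158
j3_top 96:113 97:112 98:113 99:113 100:114 101:115 102:115 103:116 104:119 105:123 106:131 107:138 108:143 109:148 110:150 111:151 112:151 113:151 114:151 115:150 116:150 117:150 118:151 119:151 120:150 121:150 122:151 123:151 124:151 125:149 126:146 127:139 128:126 129:114 130:107 131:104 132:114 133:127 134:138 135:149 136:154 137:156 138:157 139:156 140:156 141:156
```

View pics/z6.png

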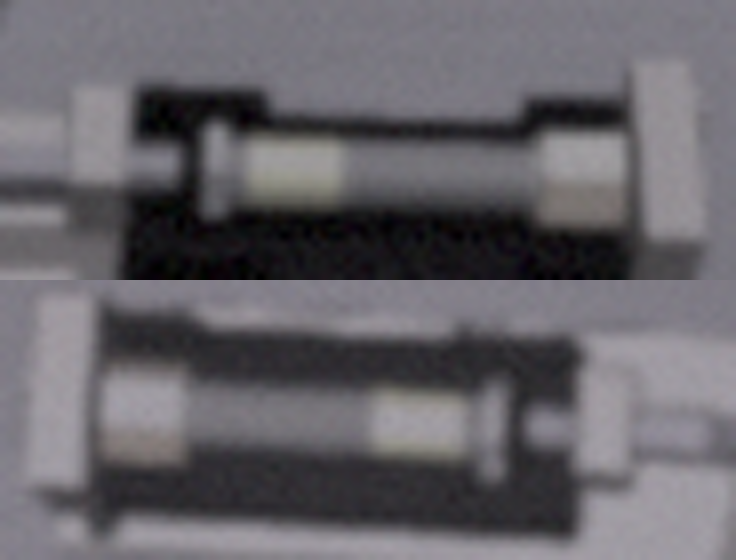

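The tube has been pushed 6.5 mm. A narrow gap of about 2 mm remains between cap and stop (zoom 632,180). The next squeeze is partial, about 6 mm.

Emit:
{"method": "play_rows", "body": {
  "deltas": [
    [0,0,0,0,0,0,88],
    [0,0,0,0,0,0,88],
    [0,0,0,0,0,0,88],
    [0,0,0,0,0,0,88],
    [0,0,0,0,0,0,88],
    [0,0,0,0,0,0,70],
    [0,0,0,0,0,0,62],
    [0,0,0,0,0,0,57],
    [0,0,0,0,0,0,54],
    [0,0,0,0,0,0,52.5],
    [0,0,0,0,0,0,52.5],
    [0,0,0,0,0,0,52.5]
  ]
}}

```text
time: 13.95
eef_pos: [0.6202, -0.1357, 0.0237]
orientation: [[0.038, 0.999, -0.004], [0.999, -0.038, -0.002], [-0.002, -0.004, -1.0]]
force: [-5.7, -1.8, 12.5]
opening: 0.0449
```

```bash
python3 jaw.py j4
cat > cap.py <<'E'
import prof as M,sys
from h import *
M.X=np.arange(118,138,1.)
for n in("scene","top"):
    p=M.prof(n,cv2.imread(f"pics/{sys.argv[1]}_{n}.png"),.05,(-5,0,5)); print(n," ".join(f"{int(x)}:{int(v)}" for x,v in zip(M.X,p)))
E
python3 cap.py j4
```

```text
13.95 open 0.04486744507335005 F [-5.7 -1.8 12.5] p [ 0.6202 -0.1357  0.0237]
scene -59:77 -57:77 -55:81 -53:85 -51:87 -49:89 -47:88 -45:86 -43:88 -41:88 -39:93 -37:94 -35:97 -33:100 -31:104 -29:106 -27:106 -25:107 -23:106 -21:106 -19:107 -17:106 -15:102 -13:102 -11:109 -9:116 -7:116 -5:115 -3:116 -1:117 1:110 3:88 5:70 7:65 9:64 11:60 13:48 15:29 17:33 19:66 21:98 23:113 25:109 27:97 29:93 31:105 33:118 35:125 37:126 39:124 41:125 43:126 45:125 47:127 49:127 51:126 53:125 55:115 57:101 59:92
   pad-region shift (np.float64(1655.625), np.float64(17.0)) tube shift (np.float64(175.5), np.float64(8.0))
top -59:103 -57:102 -55:104 -53:108 -51:110 -49:113 -47:118 -45:123 -43:125 -41:123 -39:122 -37:123 -35:123 -33:125 -31:129 -29:131 -27:135 -25:135 -23:136 -21:138 -19:137 -17:135 -15:131 -13:126 -11:132 -9:144 -7:151 -5:152 -3:152 -1:152 1:147 3:130 5:102 7:81 9:76 11:73 13:64 15:51 17:52 19:73 21:101 23:118 25:118 27:108 29:100 31:103 33:114 35:121 37:125 39:126 41:124 43:123 45:124 47:125 49:126 51:127 53:124 55:117 57:109 59:99
   pad-region shift (np.float64(1348.703125), np.float64(19.25)) tube shift (np.float64(339.609375), np.float64(8.5))
scene 118:148 119:148 120:147 121:147 122:146 123:147 124:147 125:147 126:147 127:145 128:140 129:133 130:122 131:114 132:120 133:127 134:135 135:141 136:144 137:145
top 118:150 119:151 120:151 121:152 122:152 123:151 124:150 125:149 126:148 127:145 128:140 129:134 130:129 131:123 132:127 133:132 134:140 135:149 136:154 137:155
```

Emit:
{"method": "play_rows", "body": {
  "deltas": [
    [0,0,0,0,0,0,52.5],
    [0,0,0,0,0,0,52.5],
    [0,0,0,0,0,0,52.5]
  ]
}}

```text
time: 14.42
eef_pos: [0.6202, -0.1357, 0.0236]
orientation: [[0.038, 0.999, -0.004], [0.999, -0.038, -0.002], [-0.002, -0.004, -1.0]]
force: [-6.4, -1.7, 13.7]
opening: 0.0449
```

```bash
python3 jaw.py j5 | grep -v ":.*:.*:" ; python3 look.py pics/z7
python3 - <<'E'
import cv2,numpy as np
a=cv2.imread("pics/scene0.png",0).astype(int);b=cv2.imread("pics/z7_s.png",0).astype(int)
for n,(x,y) in dict(spat=(157,178),va=(246,310),vb=(298,292),cap=(340,298),short=(413,177)).items():
    w=slice(y-15,y+16),slice(x-15,x+16); print(n,np.abs(a[w]-b[w]).max())
E
```

```text
14.43 open 0.0449246426424521 F [-6.4 -1.7 13.7] p [ 0.6202 -0.1357  0.0236]
   pad-region shift (np.float64(1683.0), np.float64(17.0)) tube shift (np.float64(149.625), np.float64(8.0))
   pad-region shift (np.float64(1322.984375), np.float64(19.5)) tube shift (np.float64(286.71875), np.float64(8.5))
14.625 [ 0.62019411 -0.13569533  0.02365546] 0.044901263666231025 [-5.70053972 -1.45926194 13.14507811]
spat 65
va 33
vb 14
cap 13
short 14
```

View pics/z7.png

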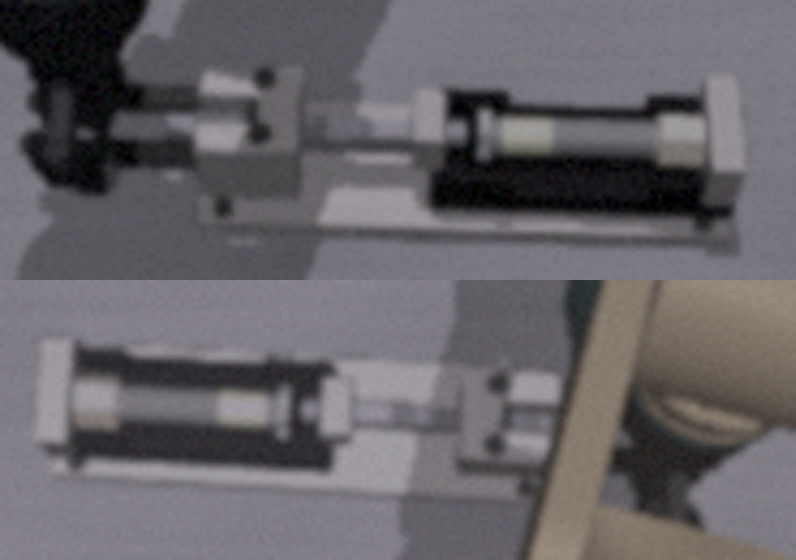

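```bash
python3 -c "
from bench import ctrl
print(ctrl.hand_in())"
```

```text
the job is handed in; nothing more can be done
None
```

I laid the long tube in the cradle, cap towards the stop, and let go of it. I then pumped the clamp handles with three full squeezes and one part squeeze, and handed in at about 14.6 s while still holding them squeezed. No verdict was reported.

**Last checks:**
- **Tube:** both views show the cap up against the end stop; any gap left is too small to measure. The pad pushed the tube about 8 mm home, and it has not moved since.
- **Pad:** it is pushed in an estimated 4–6 mm, which is about 3–5 N. I worked this out from the jaw and tube travel in the images, not from a direct reading.
- **Handles:** they are held at a 44.9 mm opening, about 0.12 rad.
- **Bystanders:** the second vial, spare cap and short tube look unchanged in the before and after pictures. The patches round the spatula and the first vial did differ. I put that down to the arm's moving shadow, as the arm never came near either, but I did not measure their positions again.

**Disagreements:** the two cameras differed by up to 6 mm on where the tube first lay, so I used the average. My fit of the clamp's position was off by up to 3 mm at single points.

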